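Tap the droppers home in order

TASK

The droppers of the three reagent bottles in the blue tray stand a little out of their necks. With your fingertips, lightly tap down on the top of each rubber teat in the order red, then yellow, then black, so that each dropper sits fully home in its bottle, and do not start a dropper before the one before it is home. Do not grasp or lift anything, leave the bottles standing where they are and everything else undisturbed, and finish clear of everything.

Things in the scene. Friction and masses are not known exactly. Their poses are not given: they have to be found in the camera images.
- teat_red: the red rubber teat, a red knob 20 mm across and 30 mm tall, standing upright on the white collar of its dropper, on the bottle's axis. Origin: the middle of its crown (its highest point), z up. Springy: pressed straight down it yields up to 12 mm into the collar at 0.5 N per mm, and springs back when let go
- dropper_red (a joint): how far the dropper (white collar 32 mm across and 11 mm thick, carrying the red teat) has been pushed down into its bottle's neck, in m: 0 = stands 8 mm proud, 0.008 = fully home, collar resting on the neck. Starts 0 to 2 mm in. It moves down under about 2.5 N and stays where it is left
- bottle_red: the loose round glass bottle with the red-teated dropper, 56 mm across, neck top 88 mm above its underside, 0.25 kg, standing in the tray. Origin: centre of its underside, z up. With the dropper fully home the crown of the teat is 129 mm above this origin, with it 8 mm proud 137 mm
- teat_yellow: the yellow rubber teat, a yellow knob 20 mm across and 30 mm tall, standing upright on the white collar of its dropper, on the bottle's axis. Origin: the middle of its crown (its highest point), z up. Springy: pressed straight down it yields up to 12 mm into the collar at 0.5 N per mm, and springs back when let go
- dropper_yellow (a joint): how far the dropper (white collar 32 mm across and 11 mm thick, carrying the yellow teat) has been pushed down into its bottle's neck, in m: 0 = stands 8 mm proud, 0.008 = fully home, collar resting on the neck. Starts 0 to 2 mm in. It moves down under about 2.5 N and stays where it is left
- bottle_yellow: the loose round glass bottle with the yellow-teated dropper, 56 mm across, neck top 88 mm above its underside, 0.25 kg, standing in the tray. Origin: centre of its underside, z up. With the dropper fully home the crown of the teat is 129 mm above this origin, with it 8 mm proud 137 mm
- teat_black: the black rubber teat, a black knob 20 mm across and 30 mm tall, standing upright on the white collar of its dropper, on the bottle's axis. Origin: the middle of its crown (its highest point), z up. Springy: pressed straight down it yields up to 12 mm into the collar at 0.5 N per mm, and springs back when let go
- dropper_black (a joint): how far the dropper (white collar 32 mm across and 11 mm thick, carrying the black teat) has been pushed down into its bottle's neck, in m: 0 = stands 8 mm proud, 0.008 = fully home, collar resting on the neck. Starts 0 to 2 mm in. It moves down under about 2.5 N and stays where it is left
- bottle_black: the loose round glass bottle with the black-teated dropper, 56 mm across, neck top 88 mm above its underside, 0.25 kg, standing in the tray. Origin: centre of its underside, z up. With the dropper fully home the crown of the teat is 129 mm above this origin, with it 8 mm proud 137 mm
- tray: blue plastic carrying tray, fixed, 320 (its x) by 400 (its y) by 75 mm high, floor 5 mm thick; origin: centre of its underside. Bottles stand in the bay on its -x side; along its middle (x = +30 mm) runs a bar with a black arched handle, top 116 mm above the table; on its +x side a grey rack with fixed glass test tubes up to 155 mm above the table
- jar: bystander: glass jar with a flat glass stopper, 58 mm across, 92 mm tall, loose in the tray; origin: centre of its underside
- burner: bystander: squat glass spirit burner with a white cap, 60 mm across, 94 mm tall, loose in the tray; origin: centre of its underside
- beaker: bystander: empty glass beaker, 54 mm across, 68 mm tall, loose in the tray; origin: centre of its underside
- soap: bystander: white pump bottle, 68 mm across, 184 mm tall, on the table at the robot's right; origin: centre of its underside
- marker: bystander: black marker pen, 130 by 14 mm, lying on the table at the robot's left; origin: centre of its underside
Things that resemble listed ones, but are neither listed nor needed, are in the scene too. Leave any orange or pink look-alike of the bottle_yellow alone. What is shaped like the bottle_black but pink or purple is not meant.

How it is judged:
By the outcome, as a careful person would: the job done as asked, in the order asked, and still so for the second after the job is handed in, with the robot touching nothing.
It also fails if it takes over 43 s, if anything falls off the work surface, if the arm or the gripper's body presses on something with over 40 N, if the wrist force passes 120 N, or if a joint passes its speed limit or range.

ROBOT

A 6-joint arm with a two-finger parallel gripper is mounted at the origin on the work surface. World frame = base frame: x ahead of the robot, y to its left, z up, the work surface at z = 0. Lengths are in m, angles in rad, forces in N, time in s.
With the tool pointing down it reaches from about 0.375 to 0.925 m from the base axis. Payload 5.7 kg.
Tool frame: the origin (TCP) lies midway between the tips of the shut fingers; the grasp point (between the pads) lies 19 mm behind it; z points along the fingers, x is the direction in which the jaws open and shut, and the axes are right-handed (so a half turn about z gives the same grasp; the last joint's range is limited). The gripper opens to 88 mm and grips with 3 to 60 N. Pads are 20 mm wide; open, the fingers measure 115 mm over their backs; the gripper's body (75 mm by 178 mm) begins 61 mm behind the grasp point.
Start: joints at [1.23, 0.359, 1.51, -0, 1.272, -0.115], TCP at [0.134, 0.585, 0.223] pointing down, gripper open.
Joint ranges: [-2.97, 2.97], [-1.01, 2.36], [0.21, 2.38], [-0.96, 4.11], [0.2, 2.71], [-2.98, 2.98]. Speed limits (rad/s): [2.39, 2.39, 3.14, 3.14, 3.14, 3.14].

INTERFACE

Orientations are given as a unit quaternion [x, y, z, w].
In Python, from bench import move_ptp, servo_line, goto_joints, move_gripper, sleep, inverse_kinematics, capture, PlanningError, close_job, spot_in, silhouettes, current_clock, current_joint_pos, current_qvel, current_joint_torque, current_position, current_orientation, current_force, current_torque, current_finger_gap gives the robot as it stands. Calls block until the motion is done:
- move_ptp(position, orientation): joint-space move of the TCP to a pose.
- servo_line(position, orientation=None, rate=0.15, contact_N=None): straight line of the TCP; orientation=None keeps the orientation; rate is the mean speed in m/s. With contact_N (N) it stops when the force on the tool has changed by that much, and returns True; else False.
- goto_joints(angles): joint-space move.
- move_gripper(opening): finger opening in m; the grip force is fixed at half the most; returns when the fingers have stopped.
- sleep(seconds).
- inverse_kinematics(position, orientation): joint angles nearest the present ones, or None.
- capture(name): name is "scene" or "side" or "wrist"; returns a dict with "image" (384x512x3 uint8, blue, green, red), "range_z" (384x512 float32, m along the optical axis (not along the pixel's ray), 0 where there is no reading), "intrinsics" (3x3 intrinsics, pixels), "R" (3x3) and "t" (3): a world point X has camera coordinates R X + t. Camera axes: x right, y down, z forward; pixel columns grow to the right and rows downward; lengths in m; the calibration is good to about 2 mm. A picture is of the moment at which its call begins.
A pose or a line that the arm cannot do raises PlanningError and nothing moves.
- close_job(): hands the job in, once; it reports no verdict.
Trained networks look in the newest picture that a camera, given by its name, has taken for a name from the list of things; names that differ only in an ending like _2 or _b are one class to them, and where a whole thing is asked for, a point or a joint stands for the part that bears it (a point fixed in the world has none). Each returns a list of dicts, best first, with "conf" (0 to 1); they miss things now and then, are a little off and sometimes report something else, mostly with a low value. They report only what shows in the picture. A call takes as long as a camera call. They do not tell look-alikes from the thing itself.
- spot_in(camera, query): "xy" ([column, row] in pixels, amid what is visible of it).
- silhouettes(camera, query): "region" (384x512 bool, what is visible of it) and "xy" ([column, row] in pixels, amid what is visible of it).
Readings, each from a call of its own:
- current_clock(): time.
- current_joint_pos(): joint angles.
- current_qvel(): joint speeds.
- current_joint_torque(): joint torques, N m.
- current_position(): TCP position.
- current_orientation(): TCP orientation.
- current_force(): force on the tool from outside, world axes, zero at the start.
- current_torque(): the same for the moment, N m.
- current_finger_gap(): finger opening in m.
Only numpy, scipy, OpenCV 4.12 (cv2) and the standard library are available. Lean on these libraries where they do the work, as an engineer would, in place of code of your own. Each camera call takes 0.05 s, during which the arm holds its last target.

## Working session

There is one attempt and no reset: what is moved stays moved. The work goes in short steps, each a Python script; the robot and the scene stay as the last script left them, time stands still between calls to the robot, and variables do not carry over. Pictures are saved under pics/ and viewed, and the job is handed in when it is done.

```bash
mkdir -p pics; ls
cat > h.py <<'E'
import numpy as np, cv2
from bench import *
def world(c,u,v,z=None):
    K,R,t=c["intrinsics"],c["R"],c["t"]
    z=c["range_z"][int(v),int(u)] if z is None else z
    p=np.linalg.inv(K)@np.array([u,v,1.0])*z
    return R.T@(p-t)
def cloud(c):
    K,R,t=c["intrinsics"],c["R"],c["t"]
    z=c["range_z"].astype(float); v,u=np.mgrid[0:384,0:512]
    p=np.stack([(u-K[0,2])/K[0,0]*z,(v-K[1,2])/K[1,1]*z,z],-1)
    return (p-t)@R
E
python3 - <<'E'
from h import *
for n in ["scene","side"]:
    c=capture(n); cv2.imwrite(f"pics/{n}0.png",cv2.resize(c["image"],(800,600)))
    print(n,"cam",-c["R"].T@c["t"])
    for q in ["teat_red","teat_yellow","teat_black"]:
        for d in spot_in(n,q): print(q,d["conf"],np.round(d["xy"]),np.round(world(c,*d["xy"]),3))
print(current_clock(),current_orientation())
E
```

```text
pics
scene cam [1.02400227 1.01359592 1.03034927]
teat_yellow 0.51 [251. 154.] [ 0.501 -0.128  0.134]
teat_yellow 0.39 [290. 146.] [ 0.361 -0.116  0.13 ]
teat_black 0.66 [284. 251.] [0.601 0.285 0.119]
teat_black 0.56 [236. 184.] [ 0.608 -0.01   0.131]
side cam [0.27673892 0.75995479 0.71004095]
teat_red 0.46 [202. 212.] [0.61  0.118 0.132]
teat_yellow 0.61 [254. 211.] [0.52  0.003 0.071]
teat_yellow 0.57 [273. 165.] [ 0.507 -0.134  0.136]
teat_yellow 0.51 [328. 178.] [ 0.351 -0.125  0.133]
teat_yellow 0.5 [325. 162.] [ 0.375 -0.231  0.121]
teat_yellow 0.42 [227. 184.] [ 0.599 -0.01   0.132]
teat_black 0.62 [225. 183.] [ 0.602 -0.008  0.137]
teat_black 0.57 [314. 230.] [0.347 0.086 0.127]
0.4 [ 7.82265038e-01  6.22945734e-01 -1.26385644e-04  7.82232272e-05]
```

View pics/scene0.png

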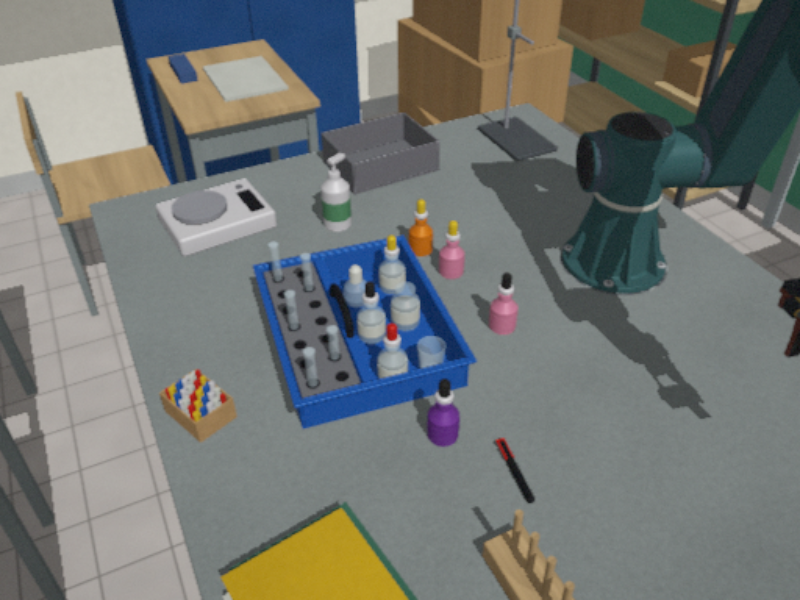

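View pics/side0.png

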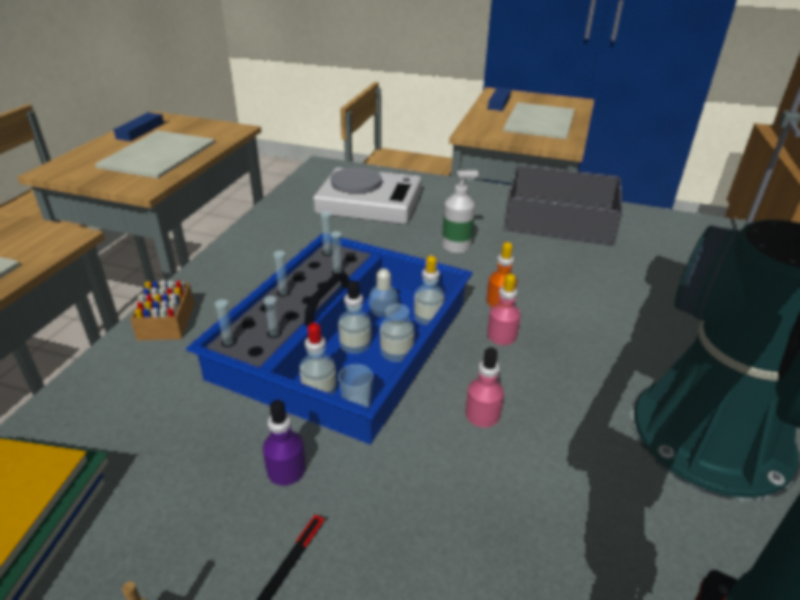

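Candidates (800x600 scene view):
- **Red:** only the clear tray bottle (391,330).
- **Yellow:** clear tray bottle (391,243). The orange (421,206) and pink (453,229) bottles outside the tray are look-alikes.
- **Black:** clear tray bottle (369,291). The pink (506,282) and purple (444,386) bottles are look-alikes.

I choose the three clear bottles in the tray. Next I'll shut the fingers and look from above with the wrist camera.

Run:
```python
from h import *
o=current_orientation()
move_gripper(0.0)
move_ptp([0.54,-0.01,0.36],o)
print(current_position(),current_clock(),current_finger_gap(),current_joint_pos())
c=capture("wrist"); cv2.imwrite("pics/w1.png",cv2.resize(c["image"],(800,600)))
np.savez("w1.npz",**c)
print("cam",-c["R"].T@c["t"])
for q in ["teat_red","teat_yellow","teat_black"]:
    for d in spot_in("wrist",q): print(q,d["conf"],np.round(d["xy"]),np.round(world(c,*d["xy"]),4))
for n in ["scene","side"]:
    c=capture(n); np.savez(n+"1.npz",**c); cv2.imwrite(f"pics/{n}1.png",cv2.resize(c["image"],(800,600)))
```

```text
[ 0.53994192 -0.00923123  0.35982303] 4.3333 0.0003136377771719086 [-1.45031820e-01  1.74832855e-01  1.43052797e+00  5.34466795e-07
  1.53663352e+00 -1.49105175e+00]
cam [0.47531074 0.00632725 0.52111168]
teat_red 0.74 [368. 202.] [0.6122 0.1079 0.1354]
teat_red 0.46 [360. 134.] [0.5499 0.1455 0.0081]
teat_red 0.41 [367. 198.] [0.6095 0.1098 0.1274]
teat_yellow 0.95 [107.  20.] [ 0.3582 -0.1268  0.1354]
teat_yellow 0.72 [22. 70.] [ 0.3842 -0.2317  0.1348]
teat_yellow 0.55 [146. 156.] [ 0.502  -0.1277  0.1381]
teat_black 0.58 [266. 212.] [ 0.5967 -0.0108  0.1373]
teat_black 0.56 [501. 153.] [0.5907 0.2688 0.1271]
```

View pics/w1.png

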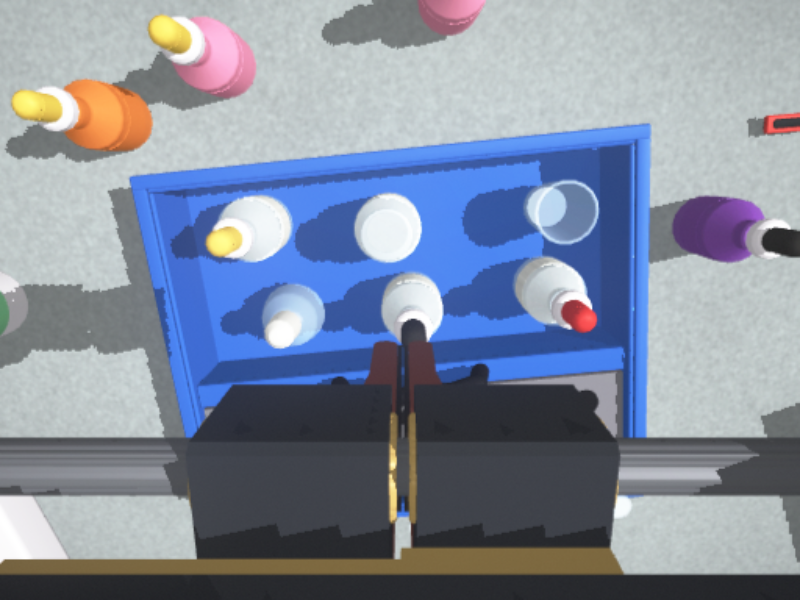

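The wrist view shows the clear tray bottles: red teat (578,316), yellow (224,241), black (413,335). The white burner cap, jar and beaker are in between. Next I'll fit each teat's axis from the range data.

Run:
```python
from h import *
from scipy.optimize import least_squares
g={"red":(.611,.110),"yellow":(.503,-.129),"black":(.599,-.009)}
for k,(x,y) in g.items():
    for n in ["w1","scene1","side1"]:
        c=dict(np.load(n+".npz")); P=cloud(c).reshape(-1,3)
        im=c["image"].reshape(-1,3).astype(int)
        b,gg,r=im.T
        col={"red":(r>110)&(gg<90)&(b<90),"yellow":(r>130)&(gg>100)&(b<90),"black":(im.max(1)<60)}[k]
        m=(np.hypot(P[:,0]-x,P[:,1]-y)<.03)&(P[:,2]>.11)&(P[:,2]<.16)&col
        Q=P[m]
        if len(Q)<8: print(k,n,len(Q));continue
        top=Q[Q[:,2]>np.percentile(Q[:,2],80)]
        # sphere-capped cylinder fit, radius 10
        def f(p):
            d=np.hypot(Q[:,0]-p[0],Q[:,1]-p[1]); h=np.maximum(Q[:,2]-(p[2]-.010),0)
            return np.hypot(d,h)-.010
        s=least_squares(f,[x,y,.14],loss="soft_l1",f_scale=.002)
        print(k,n,len(Q),"zmax",Q[:,2].max().round(4),"topmean",top.mean(0).round(4),"fit",s.x.round(4),"rms",np.sqrt(np.mean(s.fun**2)).round(4))
        if n=="w1":
            M=m.reshape(384,512);vv,uu=np.nonzero(M); a,b2=int(uu.mean()),int(vv.mean())
            cr=c["image"][max(b2-50,0):b2+50,max(a-50,0):a+50]; cv2.imwrite(f"pics/c_{k}.png",cv2.resize(cr,(260,260)))
cv2.imwrite("pics/crops.png",np.hstack([cv2.imread(f"pics/c_{k}.png") for k in g]))
```

```text
red w1 291 zmax 0.1412 topmean [0.6178 0.1128 0.1396] fit [0.6171 0.1141 0.1409] rms 0.0006
red scene1 61 zmax 0.1429 topmean [0.6171 0.1155 0.1403] fit [0.6164 0.113  0.1419] rms 0.0019
red side1 80 zmax 0.1422 topmean [0.6162 0.1154 0.1402] fit [0.6171 0.1117 0.1418] rms 0.0013
yellow w1 0
yellow scene1 45 zmax 0.1423 topmean [ 0.5016 -0.1325  0.1401] fit [ 0.4984 -0.137   0.1424] rms 0.0025
yellow side1 61 zmax 0.1414 topmean [ 0.4998 -0.1349  0.14  ] fit [ 0.5007 -0.1223  0.1608] rms 0.0034
black w1 0
black scene1 46 zmax 0.145 topmean [ 0.6058 -0.0107  0.1407] fit [ 0.6025 -0.0149  0.1431] rms 0.0018
black side1 67 zmax 0.1425 topmean [ 0.6028 -0.013   0.1396] fit [ 0.6038 -0.0171  0.1421] rms 0.0011[ WARN:0@1.594] global loadsave.cpp:275 findDecoder imread_('pics/c_yellow.png'): can't open/read file: check file path/integrity
[ WARN:0@1.594] global loadsave.cpp:275 findDecoder imread_('pics/c_black.png'): can't open/read file: check file path/integrity
Traceback (most recent call last):
ValueError: all the input arrays must have same number of dimensions, but the array at index 0 has 3 dimension(s) and the array at index 1 has 1 dimension(s)
```

Run:
```python
from h import *
from scipy.optimize import least_squares
g={"red":(.617,.114),"yellow":(.501,-.134),"black":(.603,-.014)}
c=dict(np.load("w1.npz")); px={"red":(368,202),"yellow":(146,156),"black":(266,212)}
print(c["image"][156,146],c["image"][212,266],c["image"][206,263:270].tolist())
cs=[]
for k,(x,y) in g.items():
    P=cloud(c).reshape(-1,3); im=c["image"].reshape(-1,3).astype(int); b,gg,r=im.T
    col={"red":(r>110)&(gg<90),"yellow":(r>b+60)&(gg>b+40),"black":(im.max(1)<90)}[k]
    uu=np.tile(np.arange(512),384);vv=np.repeat(np.arange(384),512)
    m=(np.hypot(P[:,0]-x,P[:,1]-y)<.03)&(P[:,2]>.116)&(P[:,2]<.155)&col&(np.hypot(uu-px[k][0],vv-px[k][1])<25)
    Q=P[m]; print(k,len(Q))
    def f(p):
        d=np.hypot(Q[:,0]-p[0],Q[:,1]-p[1]); h=np.maximum(Q[:,2]-(p[2]-.010),0)
        return np.hypot(d,h)-.010
    if len(Q)>10:
        s=least_squares(f,[x,y,.14],loss="soft_l1",f_scale=.002)
        print(Q[:,2].max(),s.x.round(4),np.sqrt(np.mean(s.fun**2)).round(4))
    a,b2=px[k]; cs.append(cv2.resize(c["image"][b2-50:b2+50,a-50:a+50],(260,260)))
cv2.imwrite("pics/crops.png",np.hstack(cs))
```

```text
[138 249 255] [79 69 67] [[71, 58, 53], [72, 57, 55], [72, 58, 54], [72, 57, 55], [76, 61, 59], [76, 62, 58], [96, 86, 84]]
red 279
0.14118941983973154 [0.6171 0.1142 0.1409] 0.0006
yellow 313
0.1418700850282805 [ 0.5005 -0.136   0.1411] 0.0006
black 187
0.14160969188382364 [ 0.6039 -0.014   0.1415] 0.0005
```

View pics/crops.png

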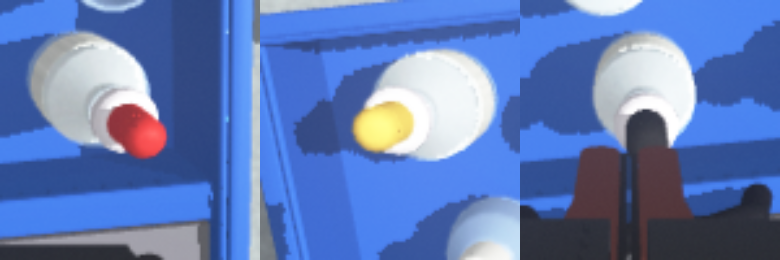

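Wrist fits have 0.6 mm rms, agree with the other cameras to about 2 mm, and crown heights of 141 mm match the expected 142 mm. The crops confirm clear bottles with red, yellow and black teats. Pressing red first.

```bash
cat >> h.py <<'E'
from scipy.optimize import least_squares
def press(x,y,o):
    move_ptp([x,y,.18],o); servo_line([x,y,.150],o,rate=.08)
    sleep(.1); f0=np.array(current_force())
    hit=servo_line([x,y,.1245],o,rate=.02,contact_N=4.5)
    for i in range(3):
        p=current_position(); f=np.array(current_force())-f0
        print(hit,"tip",np.round(p,4),"dF",f.round(2),"crown-equivalent z",round(p[2]+f[2]/500,4))
        sleep(.08)
    servo_line([x,y,.18],o,rate=.1)
    print("after F",(np.array(current_force())-f0).round(2),current_clock())
E
python3 - <<'E'
from h import *
press(.6171,.1141,current_orientation())
E
```

```text
True tip [0.6172 0.1141 0.1248] dF [-0.32  0.15  4.38] crown-equivalent z 0.1335
True tip [0.6172 0.1142 0.1248] dF [-0.5  -0.33  5.3 ] crown-equivalent z 0.1354
True tip [0.6172 0.1142 0.1247] dF [-0.1  -0.03  4.88] crown-equivalent z 0.1345
after F [ 0.46 -0.85  0.95] 8.4
```

Force 4.9 N at 124.7 mm puts the crown at about 134 mm, which is home. I'll check by picture before starting yellow.

```bash
cat >> h.py <<'E'
PX={"red":(.6171,.1141),"yellow":(.5005,-.136),"black":(.6039,-.014)}
def look(name):
    o=current_orientation(); move_ptp([.54,-.01,.36],o); c=capture("wrist")
    cv2.imwrite(f"pics/{name}.png",cv2.resize(c["image"],(800,600)))
    P=cloud(c).reshape(-1,3); im=c["image"].reshape(-1,3).astype(int); b,gg,r=im.T
    uu=np.tile(np.arange(512),384);vv=np.repeat(np.arange(384),512)
    for k,(x,y) in PX.items():
        px={"red":(368,202),"yellow":(146,156),"black":(266,212)}[k]
        col={"red":(r>110)&(gg<90),"yellow":(r>b+60)&(gg>b+40),"black":(im.max(1)<90)}[k]
        Q=P[(np.hypot(P[:,0]-x,P[:,1]-y)<.03)&(P[:,2]>.112)&(P[:,2]<.155)&col&(np.hypot(uu-px[0],vv-px[1])<25)]
        def f(p):
            d=np.hypot(Q[:,0]-p[0],Q[:,1]-p[1]); h=np.maximum(Q[:,2]-(p[2]-.010),0)
            return np.hypot(d,h)-.010
        s=least_squares(f,[x,y,.14],loss="soft_l1",f_scale=.002)
        print(k,len(Q),s.x.round(4),np.sqrt(np.mean(s.fun**2)).round(4))
    print(current_clock())
E
python3 - <<'E'
from h import *
look("w2")
E
```

```text
red 260 [0.617  0.1142 0.1343] 0.0006
yellow 328 [ 0.5005 -0.136   0.141 ] 0.0007
black 186 [ 0.6039 -0.014   0.1415] 0.0005
9.375
```

Red crown dropped from 140.9 to 134.3 mm, the bottle did not move, and the others are unchanged. Next is yellow.

Run:
```python
from h import *
press(.5005,-.136,current_orientation())
look("w3")
```

```text
True tip [ 0.5006 -0.1361  0.1247] dF [0.46 0.01 5.31] crown-equivalent z 0.1353
True tip [ 0.5006 -0.136   0.1247] dF [-0.38 -0.81  4.7 ] crown-equivalent z 0.1341
True tip [ 0.5005 -0.1361  0.1247] dF [ 0.37 -0.83  4.71] crown-equivalent z 0.1341
after F [ 1.21 -0.94  0.49] 13.1
red 258 [0.6171 0.1142 0.1342] 0.0006
yellow 291 [ 0.5004 -0.136   0.1342] 0.0006
black 166 [ 0.604  -0.0141  0.1417] 0.0005
14.0417
```

Yellow crown is at 134.2 mm, so it is home. Next is black.

Run:
```python
from h import *
press(.604,-.014,current_orientation())
look("w4")
c=capture("side"); cv2.imwrite("pics/side4.png",cv2.resize(c["image"],(800,600)))
```

```text
True tip [ 0.6041 -0.014   0.1248] dF [1.4  0.55 4.64] crown-equivalent z 0.134
True tip [ 0.6041 -0.014   0.1247] dF [0.32 0.16 4.31] crown-equivalent z 0.1334
True tip [ 0.6041 -0.014   0.1247] dF [0.82 0.21 3.97] crown-equivalent z 0.1327
after F [ 0.86  0.11 -0.12] 17.6667
red 259 [0.617  0.1142 0.1343] 0.0006
yellow 288 [ 0.5004 -0.1361  0.1342] 0.0007
black 158 [ 0.6039 -0.0141  0.1345] 0.0005
18.5
```

View pics/w4.png

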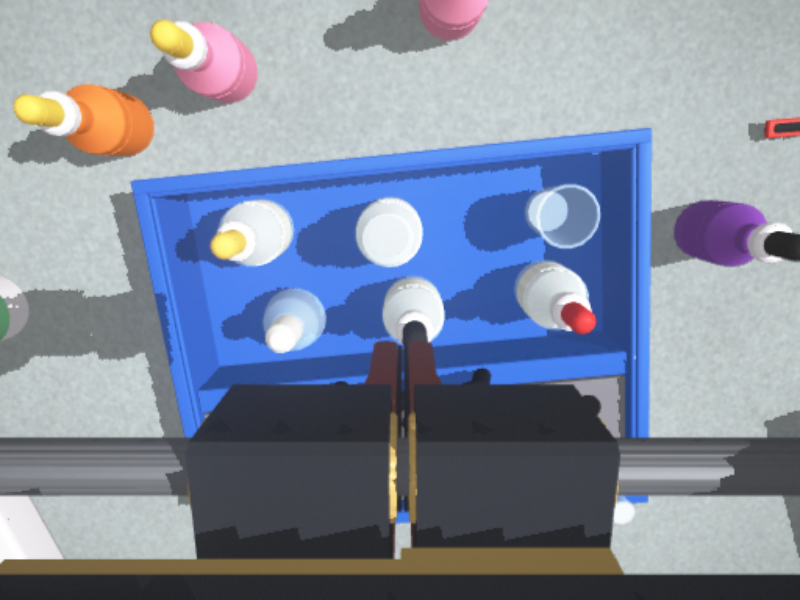

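View pics/side4.png

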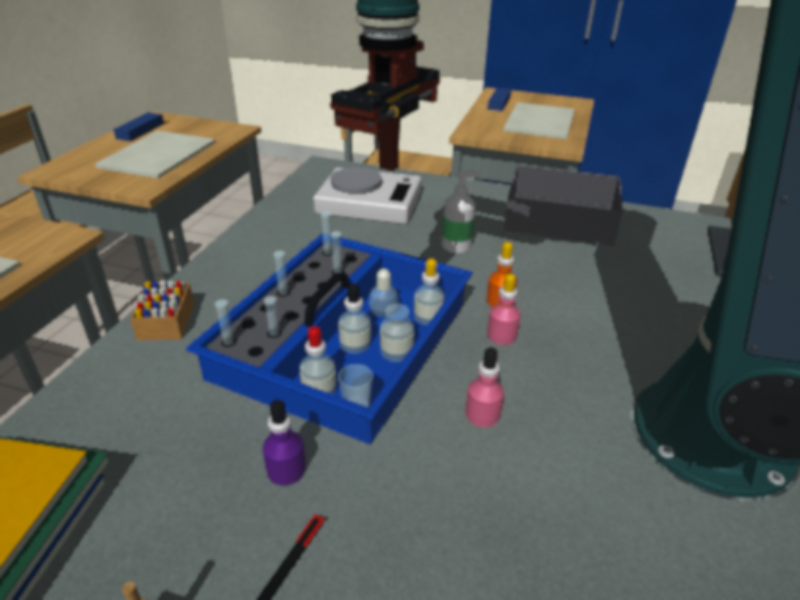

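Wrist view: black teat (413,333), yellow (228,244) and red (578,317) are all lower. Both views show bottles, bystanders and look-alikes in place, with the arm high and clear. I'm handing in.

Run:
```python
from h import *
close_job(); print(current_clock())
```

```text
the job is handed in; nothing more can be done
the job is handed in; nothing more can be done
```

I pressed the red, then yellow, then black teat with shut fingertips. Each press reached about 4–5 N, and I confirmed each dropper was home by picture before starting the next. The job was handed in after about 18.6 s with the arm parked clear at a TCP height of 0.36 m.

- **Droppers:** the crowns now measure 134.3 mm (red), 134.2 mm (yellow) and 134.5 mm (black), against 134 mm expected when home. They started at about 141 mm.
- **Bottles and surroundings:** the teat axes moved less than 0.2 mm, and the other objects looked undisturbed in the last wrist and side pictures.
- **Weakest check:** the black crown is 0.3 mm above the other two and was partly hidden by a finger in the wrist view. Its force reading was also a little lower (4.6 falling to 4.0 N, with roughly 0.5 N of noise). That is still well above the 2.5 N the dropper needs to move, so I took it as home. No check failed.

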